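# Turn the bead dish to the glass without losing the bead

### The job

The beads go into the wine glass for the table decoration. Pick the bead dish up by its wooden grip and lift it straight up about 10 cm; then, holding it level in the air so that the loose ball stays inside the ring in its middle, turn the dish a quarter turn to the side where the wine glass stands, until its spout points at the glass. Do not touch the ball, pour or put the dish down, leave the other things alone, and finish still holding the dish there, level and still.

Things in the scene. Friction and masses are not known exactly. Their poses are not given: they have to be found in the camera images.
- dish: The bead dish: loose round shallow steel dish, 163 mm outer diameter, about 0.22 kg, rim 19 mm above the table, with an arched handle of 7 mm steel wire over it (wires at y = +-78 mm) and a 40 mm wide open spout whose tip is 116 mm from the middle. Origin at the centre of its underside; z up, the spout points to -x, the arch runs along y. At the start the spout points towards the robot within 15 degrees
- dish_grip (a point): Centre of the wooden grip bar at the top of the dish's arched handle straight above the dish's middle, 118 mm above its underside (118 mm above the table while it stands). The bar is 14 mm thick along x, 66 mm long along y, 26 mm high. Axes are the dish's: spout to -x, z up
- dish_middle (a point): Middle of the dish's upper face, 6 mm above the underside, straight below the grip. A flat of 12 mm radius, then the dish rises outward at 8 degrees; an engraved ring of 25 mm radius is the mark the ball must stay in
- ball_center (a point): Centre of the dark wooden ball of 26 mm diameter, 20 g, that lies loose in the middle of the dish and rolls freely; its top is 32 mm above the table at the start, 73 mm below the underside of the grip bar
- glass_mid (a point): The clear stemmed wine glass, 81 mm in diameter, 186 mm high; this point is on its axis 93 mm up. It stands about 250 mm from the dish's middle, to one side of the dish (its +y or its -y side), within some 5 degrees of square to the spout
- tumbler_mid (a point): The clear straight tumbler with pens in it, 78 mm in diameter, 127 mm high; this point is on its axis 63 mm up. It stands about 250 mm from the dish's middle on the side where the glass is not. Leave it alone
- spool: White thread spool, 29 mm in diameter, 50 mm high, standing about 140 mm from the dish's middle; origin under its centre. Leave it alone
- block: Small flat white wedge, 36x47x8 mm, lying about 145 mm from the dish's middle; origin under its centre. Leave it alone
- lidpot: Small lidded pot, 44 mm in diameter, 35 mm high, standing about 140 mm from the dish's middle; origin under its centre. Leave it alone
- ball: The same ball; its axes turn as it rolls
There are look-alikes about, which are no part of the job. What is shaped like the part that bears glass_mid but black is not meant.

How it is judged:
By the outcome, as a careful person would: the job done as asked, in the order asked, and still so for the second after the job is handed in, while the arm keeps its last pose, push and grip.
It also fails if it takes over 38 s, if anything falls off the work surface, if the arm or the gripper's body presses on something with over 40 N, if the wrist force passes 120 N, or if a joint passes its speed limit or range.

### The arm

A 6-joint arm with a two-finger parallel gripper is mounted at the origin on a cart in front of the work surface, level with it; the furniture and walls round the work are solid. World frame = base frame: x ahead of the robot, y to its left, z up, the work surface at z = 0. Lengths are in m, angles in rad, forces in N, time in s.
With the tool pointing down it reaches from about 0.225 to 0.875 m from the base axis. Payload 3.4 kg.
Tool frame: the origin (TCP) lies at the centre of the arm's flange, where the gripper is bolted on; the fingertips stand manip.tcp_to_tips ahead of it and the grasp point (between the pads) lies 155 mm ahead of it (manip.tcp_to_tips is the distance from the TCP to the fingertips, in m); z points along the fingers, y is the line along which they close (so a half turn about z gives the same grasp; the last joint's range is limited). The gripper opens to 85 mm and grips with 20 to 120 N. Pads are 22 mm wide; open, the fingers measure 114 mm over their backs; the gripper's body (76 mm by 85 mm) begins 54 mm behind the grasp point. The pads swing forward as they close: fully open they stand 13 mm farther back than shut.
Start: joints at [-1.355, 0.276, 1.505, -0, 1.361, -0.121], TCP at [0.19, -0.543, 0.405] pointing down, gripper open.
Joint ranges: [-2.89, 2.89], [-0.75, 2.08], [0.22, 2.7], [-1.18, 4.32], [0.11, 2.71], [-2.7, 2.7]. Speed limits (rad/s): [2.57, 2.57, 3.14, 3.14, 3.14, 3.14].

### API

Orientations are given as a unit quaternion [w, x, y, z].
In Python, from rig import sensors, imaging, manip gives the robot as it stands. The module is installed in compiled form; this text tells all that it offers.
- The arm moves only by the tool jog_arm, never from a script. Its argument "plan" is a list of rows, each an object of numbers: "dx", "dy", "dz": the shift along the tool's x, y, z in mm; "ax", "ay", "az": the turn, a rotation vector about the tool's x, y, z in units of 6 degrees (1.0 is 6 degrees); "grip": the closure, from 0 (fully open) to 1 (shut). A call has 1 to 20 rows; each row shifts and turns the commanded pose from where the row before left it, along the tool's axes as they then stand; what a row does not reach is not made up. A row lasts 1/12 s, in which the tool goes at most 41.7 mm and 7.16 degrees, less where a joint would pass 70% of its speed; a pose out of reach is approached as far as the arm can. A call is refused whole if a number of a shift passes 41.7 or a number of a turn 1, either way. A call with a gripper value outside its range is refused whole. The fingers move at their own pace and stop on an object; "grip_force" is the grip in N (left out, the last holds). Time passes only in rows, so rows that do not move let the fingers close. It gives the time, the measured TCP pose, the force, the opening and the grip force at its end, in the units of the state.
- sensors.get_state(): the state, without advancing time (a new reading comes with each control period).
- imaging.get_image(name): name is "scene" or "top" or "wrist"; returns a dict with "image" (480x640x3 uint8, red, green, blue), "K" (3x3 intrinsics, pixels), "extrinsics" (4x4, takes a point from world to camera coordinates). Camera axes: x right, y up, looking along -z (the intrinsics and any distortion apply to the point x, -y, -z); pixel columns grow to the right and rows downward; lengths in m; the calibration is good to about 2 mm. A picture is of the moment at which its call begins. There is no depth.
- manip.sign_off(): hands the job in; it is judged then, once.
The state is a dict: "clock": time; "qpos": joint angles; "qd": joint speeds; "effort": joint torques, N m; "position": TCP position; "ee_rot": TCP orientation; "contact_force": force on the tool from outside, world axes, zero at the start; "moment": the same for the moment, N m; "width": finger opening in m; "gripper_force": force on a finger pad.
Only numpy, scipy, OpenCV 4.12 (cv2) and the standard library are available. Lean on these libraries where they do the work, as an engineer would, in place of code of your own. Each camera call takes 0.05 s, during which the arm holds its last target. There are 200 camera calls.

## Working session

There is one attempt and no reset: what is moved stays moved. The work goes in short steps, Python scripts to look and compute and a tool call to move; the robot and the scene stay as the last step left them, time stands still between calls to the robot, and variables do not carry over. Pictures are saved under pics/ and viewed, at most 10 in all, crops included, and the job is handed in when it is done.

Besides the shell and the picture viewer there is one more tool, called as name([rows], argument=value, ...), one row to a line, values as JSON. jog_arm: Moves the arm, as the interface text tells. Its arguments: {"type":"object","properties":{"plan":{"type":"array"},"grip_force":{"type":"number"}},"required":["plan"]}

```bash
mkdir -p pics
python3 - <<'E'
from rig import sensors, imaging, manip
import cv2,numpy as np
s=sensors.get_state();print(s);print(manip.tcp_to_tips)
for n in("scene","top"):
    d=imaging.get_image(n);cv2.imwrite(f"pics/{n}0.png",d["image"][:,:,::-1]);print(n,d["K"].tolist(),np.round(d["extrinsics"],4).tolist(),[k for k in d])
E
```

```text
{'clock': 0.0, 'qpos': array([-1.35497991e+00,  2.76630167e-01,  1.50615628e+00, -1.88418866e-05,
        1.36067747e+00, -1.21010213e-01]), 'qd': array([ 0.00141736, -0.00080048, -0.00059233, -0.00046914,  0.00243988,
        0.00024649]), 'effort': array([-1.12559997e-04, -4.16774189e+01, -2.45805466e+01, -1.44037535e-04,
        1.10448452e-02,  2.50443549e-06]), 'position': array([ 0.18997517, -0.54249054,  0.40381012]), 'ee_rot': array([-9.34142374e-04,  9.85851203e-01,  1.67620198e-01, -5.35367018e-05]), 'contact_force': array([-1.18683703, -0.15287528,  0.04896357]), 'moment': array([-0.01438341,  0.00924478,  0.01545199]), 'gripper_force': 0.0, 'width': 0.08539240238442257}
0.1734
scene [[462.4819501815082, 0.0, 319.94724716189637], [0.0, 462.4819501815082, 243.4873985252549], [0.0, 0.0, 1.0]] [[-0.7742, -0.633, -0.0027, 0.3964], [0.2769, -0.3426, 0.8977, -0.2147], [-0.5692, 0.6943, 0.4405, -0.6667], [0.0, 0.0, 0.0, 1.0]] ['image', 'K', 'extrinsics']
top [[585.6708764215891, 0.0, 323.53676956089475], [0.0, 585.6708764215891, 247.05515625499424], [0.0, 0.0, 1.0]] [[0.0248, -0.9996, 0.0098, 0.0141], [0.9892, 0.026, 0.1441, -0.4686], [-0.1443, 0.0061, 0.9895, -1.2685], [0.0, 0.0, 0.0, 1.0]] ['image', 'K', 'extrinsics']
```

View pics/top0.png

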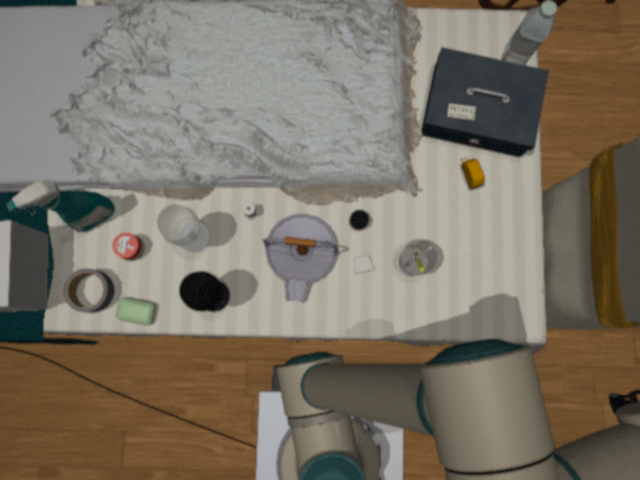

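View pics/scene0.png

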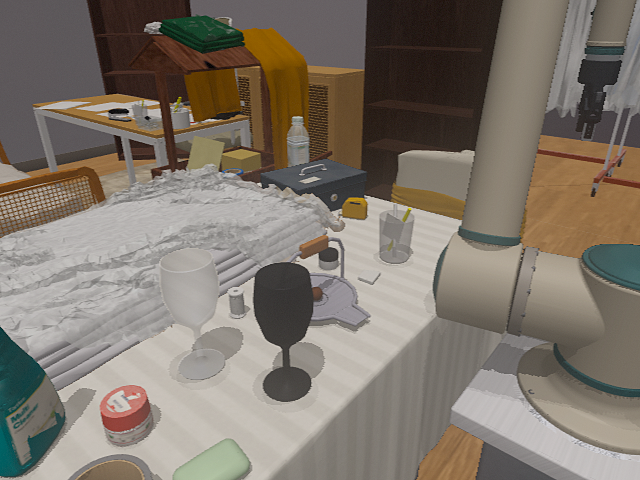

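The top view shows the dish at about (301,250) with its spout at (297,300), the clear glass to its left (+y) with base near (195,235), and the black decoy at (205,290). The tumbler is at right, (418,260). The scene view agrees with this.

```bash
cat > h.py <<'E'
import numpy as np,cv2
def ray(d,u,v):
    K,E=d["K"],d["extrinsics"];R=E[:3,:3];c=-R.T@E[:3,3]
    r=R.T@np.array([(u-K[0,2])/K[0,0],-(v-K[1,2])/K[1,1],-1]);return c,r/np.linalg.norm(r)
def onz(d,u,v,z):
    c,r=ray(d,u,v);return c+r*(z-c[2])/r[2]
def tri(a,b):
    A=np.zeros((3,3));B=np.zeros(3);
    for c,r in(a,b):
        P=np.eye(3)-np.outer(r,r);A+=P;B+=P@c
    return np.linalg.solve(A,B)
def blob(im,box,lo,hi):
    x0,y0,x1,y1=box;h=cv2.cvtColor(im[y0:y1,x0:x1],cv2.COLOR_RGB2HSV);m=cv2.inRange(h,np.array(lo),np.array(hi))
    n,l,s,c=cv2.connectedComponentsWithStats(m);k=1+np.argmax(s[1:,4]);mm=(l==k).astype(np.uint8)
    rc=cv2.minAreaRect(cv2.findNonZero(mm));return c[k]+[x0,y0],s[k],cv2.boxPoints(rc)+[x0,y0]
E
python3 - <<'E'
from rig import imaging
from h import *
t=imaging.get_image("top");s=imaging.get_image("scene")
ct,st,bt=blob(t["image"],(270,225,335,256),(3,110,60),(20,255,255))
cs,ss,bs=blob(s["image"],(285,220,345,270),(3,110,60),(20,255,255))
print("grip",ct,st,bt.tolist(),cs,ss,bs.tolist())
print("tri",tri(ray(t,*ct),ray(s,*cs)),"z.125",onz(t,*ct,.125),)
e=sorted(bt.tolist(),key=lambda p:p[0]);a=onz(t,*np.mean(e[:2],0),.125);b=onz(t,*np.mean(e[2:],0),.125);print("ends",a,b,np.degrees(np.arctan2(*(a-b)[:2][::-1])))
im=t["image"];h=cv2.cvtColor(im,cv2.COLOR_RGB2HSV)
print("dish px",h[260,285],h[290,297],h[225,320],"cloth",h[300,340],h[265,350])
for n,z,p in(("tip",.02,(297,301)),("ball",.019,(302,250)),("glassfoot",0,(193,237)),("spool",.05,(250,210)),("pot",.035,(360,219)),("mattress edge",.03,(330,195))):print(n,onz(t,*p,z).round(3))
c=cv2.resize(im[190:320,150:350],(800,520),interpolation=cv2.INTER_CUBIC);cv2.imwrite("pics/c1.png",c[:,:,::-1])
E
```

```text
grip [299.80508475 243.37288136] [ 15  13  30  16 236] [[283.5365858078003, 251.17073249816895], [285.09755992889404, 237.12195014953613], [314.5121955871582, 240.3902416229248], [312.95122146606445, 254.43902397155762]] [312.53461538 245.42307692] [ 15  15  28  24 260] [[295.82192039489746, 246.8082160949707], [325.7328796386719, 233.212327003479], [331.3493194580078, 245.5684928894043], [301.43835830688477, 259.1643829345703]]
tri [0.46325189 0.07710424 0.12151939] z.125 [0.46124223 0.07591148 0.125     ]
ends [0.45878391 0.10784726 0.125     ] [0.4535574  0.04690067 0.125     ] 85.09856288029634
dish px [132  10 125] [141  12 148] [137  12 150] cloth [ 22  28 175] [ 26  21 179]
tip [0.348 0.082 0.02 ]
ball [0.462 0.074 0.019]
glassfoot [0.488 0.324 0.   ]
spool [0.544 0.191 0.05 ]
pot [ 0.534 -0.054  0.035]
mattress edge [0.588 0.014 0.03 ]
```

View pics/c1.png

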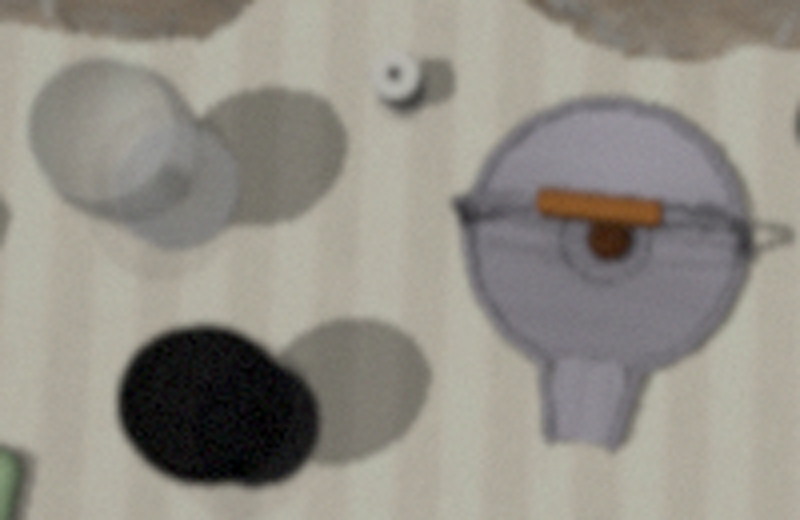

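The crop shows the grip from (285,240) to (315.5,243) in full-image pixels, the ball at (302.5,250) inside the ring, the spout end at (296,301) and the glass foot at (195,237.5).

Run:
```python
from rig import imaging
from h import *
t=imaging.get_image("top")
f=lambda n,u,v,z:print(n,onz(t,u,v,z).round(4))
m=cv2.inRange(cv2.cvtColor(t["image"],cv2.COLOR_RGB2HSV),np.array((3,130,90)),np.array((20,255,255)))[225:247,270:335]
p=cv2.findNonZero(m).reshape(-1,2)+[270,225];c=p.mean(0);print("grip px",c,len(p),cv2.minAreaRect(p.astype(np.float32)))
f("grip",*c,.129);a=onz(t,285,240,.131);b=onz(t,315.5,243.2,.131);print(a,b,(a+b)/2,np.degrees(np.arctan2(*(a-b)[:2][::-1])))
f("ball",302.3,249.8,.019);f("tipL",287,300.5,.02);f("tipR",306,301.5,.02);f("foot",195,237.5,0.003);f("rim",177.5,223,.18)
f("dishL",266.5,247,.019);f("dishR",338,250,.019);f("dishTop",304,214.5,.019)
```

```text
grip px [299.45121951 241.65853659] 164 ((299.53656005859375, 241.67071533203125), (29.48522186279297, 5.411145210266113), 6.340191841125488)
grip [0.4642 0.0766 0.129 ]
[0.46655257 0.10637083 0.131     ] [0.46154498 0.04343803 0.131     ] [0.46404877 0.07490443 0.131     ] 85.45053928798708
ball [0.4628 0.0736 0.019 ]
tipL [0.3483 0.104  0.02  ]
tipR [0.3472 0.0619 0.02  ]
foot [0.4869 0.3191 0.003 ]
rim [0.4873 0.3171 0.18  ]
dishL [0.4671 0.1542 0.019 ]
dishR [ 0.4645 -0.0067  0.019 ]
dishTop [0.5437 0.0721 0.019 ]
```

jog_arm([
  {"az": -1},
  {"az": -1},
  {"az": -1},
  {"az": -1},
  {"az": -1},
  {"az": -1},
  {"az": -1},
  {"az": -1},
  {"az": -1},
  {"az": -1},
  {"az": -1},
  {"dx": 26.6, "dy": 9.25},
  {"dx": 26.6, "dy": 9.25},
  {"dx": 26.6, "dy": 9.25},
  {"dx": 26.6, "dy": 9.25},
  {"dx": 26.6, "dy": 9.25},
  {"dx": 26.6, "dy": 9.25},
  {"dx": 26.6, "dy": 9.25},
  {"dx": 26.6, "dy": 9.25},
])

```text
$.plan[0]: bad value
```

jog_arm([
  {"dx": 26.6, "dy": 9.25},
  {"dx": 26.6, "dy": 9.25},
  {"dx": 26.6, "dy": 9.25},
  {"dx": 26.6, "dy": 9.25},
  {"dx": 26.6, "dy": 9.25},
  {"dx": 26.6, "dy": 9.25},
  {"dx": 26.6, "dy": 9.25},
  {"dx": 26.6, "dy": 9.25},
  {"dx": 26.6, "dy": 9.25},
  {"dx": 26.6, "dy": 9.25},
  {"dx": 26.6, "dy": 9.25},
  {"dx": 26.6, "dy": 9.25},
  {"dx": 26.6, "dy": 9.25},
  {"dx": 26.6, "dy": 9.25},
  {"dx": 26.6, "dy": 9.25},
  {"dx": 26.6, "dy": 9.25},
  {},
  {},
])

```text
$.plan[0]: bad value
```

Run:
```python
from rig import imaging,sensors
from h import *
from scipy.spatial.transform import Rotation as R
s=sensors.get_state();q=s["ee_rot"];print(s["clock"],s["position"],R.from_quat(q[[1,2,3,0]]).as_matrix().round(4).tolist(),s["qpos"])
w=imaging.get_image("wrist");print(np.round(w["extrinsics"],4).tolist(),w["K"].tolist());cv2.imwrite("pics/w1.png",w["image"][:,:,::-1])
```

```text
0.25 [ 0.18999146 -0.54261671  0.40431211] [[0.9438, 0.3304, -0.0002], [0.3304, -0.9438, 0.0008], [0.0001, -0.0008, -1.0]] [-1.35499763e+00  2.76239188e-01  1.50545698e+00 -2.41468652e-05
  1.36071274e+00 -1.20962178e-01]
[[0.3306, -0.9438, -0.0009, -0.5745], [0.9058, 0.3176, -0.2805, 0.0361], [0.265, 0.092, 0.9599, -0.379], [0.0, 0.0, 0.0, 1.0]] [[423.07597502134587, 0.0, 324.4505171333983], [0.0, 423.07597502134587, 239.56177625058487], [0.0, 0.0, 1.0]]
```

View pics/w1.png

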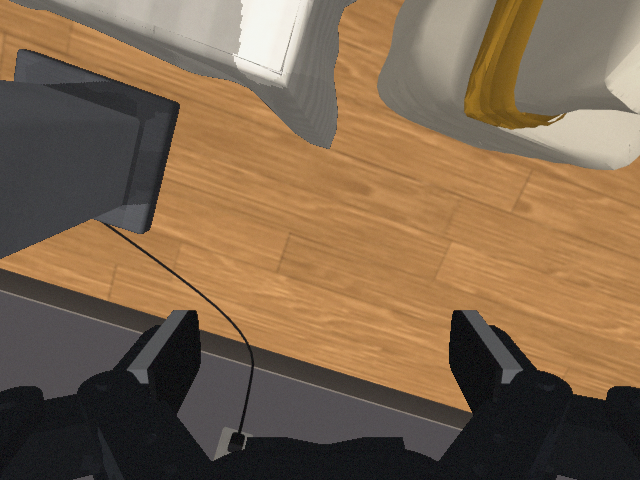

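The wrist view shows only the floor and the open fingers, because the arm did not move. Both plans were refused, so each row probably needs every field filled in.

jog_arm([
  {"dx": 0, "dy": 0, "dz": 0, "ax": 0, "ay": 0, "az": -1, "grip": 0},
  {"dx": 0, "dy": 0, "dz": 0, "ax": 0, "ay": 0, "az": -1, "grip": 0},
  {"dx": 0, "dy": 0, "dz": 0, "ax": 0, "ay": 0, "az": -1, "grip": 0},
  {"dx": 0, "dy": 0, "dz": 0, "ax": 0, "ay": 0, "az": -1, "grip": 0},
  {"dx": 0, "dy": 0, "dz": 0, "ax": 0, "ay": 0, "az": -1, "grip": 0},
  {"dx": 0, "dy": 0, "dz": 0, "ax": 0, "ay": 0, "az": -1, "grip": 0},
  {"dx": 0, "dy": 0, "dz": 0, "ax": 0, "ay": 0, "az": -1, "grip": 0},
  {"dx": 0, "dy": 0, "dz": 0, "ax": 0, "ay": 0, "az": -1, "grip": 0},
  {"dx": 0, "dy": 0, "dz": 0, "ax": 0, "ay": 0, "az": -1, "grip": 0},
  {"dx": 0, "dy": 0, "dz": 0, "ax": 0, "ay": 0, "az": -1, "grip": 0},
  {"dx": 0, "dy": 0, "dz": 0, "ax": 0, "ay": 0, "az": -1, "grip": 0},
])

```text
clock: 1.22
position: [0.19, -0.5427, 0.4046]
ee_rot: [-0.0, 0.734, 0.679, 0.0]
contact_force: [0.2, -0.3, -0.5]
width: 0.0855
gripper_force: 0.0
```

jog_arm([
  {"dx": 32, "dy": 11.1, "dz": 0, "ax": 0, "ay": 0, "az": 0, "grip": 0},
  {"dx": 32, "dy": 11.1, "dz": 0, "ax": 0, "ay": 0, "az": 0, "grip": 0},
  {"dx": 32, "dy": 11.1, "dz": 0, "ax": 0, "ay": 0, "az": 0, "grip": 0},
  {"dx": 32, "dy": 11.1, "dz": 0, "ax": 0, "ay": 0, "az": 0, "grip": 0},
  {"dx": 32, "dy": 11.1, "dz": 0, "ax": 0, "ay": 0, "az": 0, "grip": 0},
  {"dx": 32, "dy": 11.1, "dz": 0, "ax": 0, "ay": 0, "az": 0, "grip": 0},
  {"dx": 32, "dy": 11.1, "dz": 0, "ax": 0, "ay": 0, "az": 0, "grip": 0},
  {"dx": 32, "dy": 11.1, "dz": 0, "ax": 0, "ay": 0, "az": 0, "grip": 0},
  {"dx": 32, "dy": 11.1, "dz": 0, "ax": 0, "ay": 0, "az": 0, "grip": 0},
  {"dx": 32, "dy": 11.1, "dz": 0, "ax": 0, "ay": 0, "az": 0, "grip": 0},
  {"dx": 32, "dy": 11.1, "dz": 0, "ax": 0, "ay": 0, "az": 0, "grip": 0},
  {"dx": 32, "dy": 11.1, "dz": 0, "ax": 0, "ay": 0, "az": 0, "grip": 0},
  {"dx": 32, "dy": 11.1, "dz": 0, "ax": 0, "ay": 0, "az": 0, "grip": 0},
  {"dx": 32, "dy": 11.1, "dz": 0, "ax": 0, "ay": 0, "az": 0, "grip": 0},
  {"dx": 32, "dy": 11.1, "dz": 0, "ax": 0, "ay": 0, "az": 0, "grip": 0},
  {"dx": 32, "dy": 11.1, "dz": 0, "ax": 0, "ay": 0, "az": 0, "grip": 0},
  {"dx": 32, "dy": 11.1, "dz": 0, "ax": 0, "ay": 0, "az": 0, "grip": 0},
  {"dx": 32, "dy": 11.1, "dz": 0, "ax": 0, "ay": 0, "az": 0, "grip": 0},
  {"dx": 32, "dy": 11.1, "dz": 0, "ax": 0, "ay": 0, "az": 0, "grip": 0},
  {"dx": 32, "dy": 11.1, "dz": 0, "ax": 0, "ay": 0, "az": 0, "grip": 0},
])

```text
clock: 2.88
position: [0.464, 0.0787, 0.4048]
ee_rot: [0.0, 0.735, 0.678, 0.0]
contact_force: [1.8, -0.1, 0.3]
width: 0.085
gripper_force: 0.0
```

Run:
```python
from rig import imaging,sensors
from h import *
from scipy.spatial.transform import Rotation as R
for i in range(3):w=imaging.get_image("wrist")
s=sensors.get_state();q=s["ee_rot"];M=R.from_quat(q[[1,2,3,0]]).as_matrix();print(s["clock"],s["position"],M.round(4).tolist(),s["qpos"],np.degrees(np.arctan2(M[1,0],M[0,0])))
cv2.imwrite("pics/w2.png",w["image"][:,:,::-1])
m=cv2.inRange(cv2.cvtColor(w["image"],cv2.COLOR_RGB2HSV),np.array((3,130,60)),np.array((20,255,255)))
n,l,st,c=cv2.connectedComponentsWithStats(m)
for k in range(1,n):
    if st[k,4]>100:print(st[k],c[k],cv2.minAreaRect(cv2.findNonZero((l==k).astype(np.uint8))),onz(w,*c[k],.131).round(4))
```

```text
3.0333 [0.46425716 0.07872971 0.404455  ] [[0.0778, 0.997, -0.0002], [0.997, -0.0778, -0.0], [-0.0, -0.0002, -1.0]] [ 2.00660408e-02  1.18322194e-01  1.71225859e+00 -7.13869785e-06
  1.31124961e+00  9.79492546e-02] 85.53772577576422
[    0     0    89   162 11431] [36.26008223 77.94628641] ((44.0, 80.5), (161.0, 88.0), 90.0) [0.3186 0.1838 0.131 ]
[ 312  191   25  107 2266] [324.95454545 243.7255075 ] ((324.0, 244.0), (106.0, 24.0), 90.0) [0.4661 0.0791 0.131 ]
[  48  294   91  104 4235] [ 94.71263282 350.00448642] ((96.88880920410156, 352.019775390625), (45.459774017333984, 123.9551010131836), 47.91083526611328) [0.3124 0.0191 0.131 ]
```

View pics/w2.png

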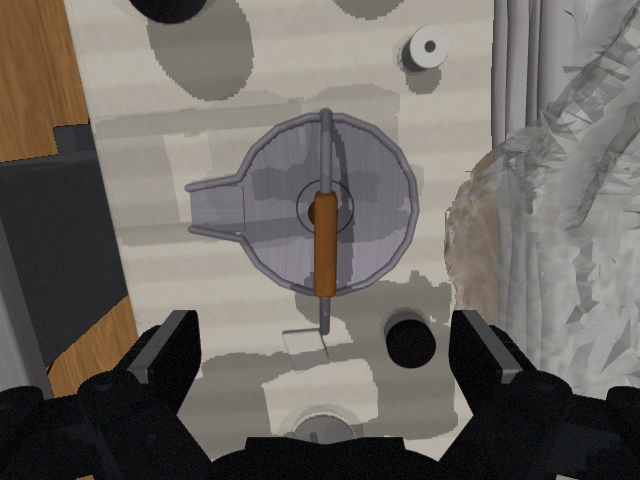

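The wrist view shows the bar at columns 312–337, rows 191–298, upright and midway between the fingers. The ball is inside the ring, which is centred at about (325,207).

Run:
```python
from rig import imaging,sensors
from h import *
w=imaging.get_image("wrist");t=imaging.get_image("top")
print("cam",ray(w,0,0)[0]);f=lambda n,u,v,z:print(n,onz(w,u,v,z).round(4))
f("ring",325,207,.008);f("ball",323,210,.019);f("dishR",325,294,.019);f("dishT",325,113,.019);f("dishBack",418,203,.019);f("far",325,191,.131);f("near top",325,296,.131);f("near bot",325,298,.105);f("spoutA",188,187,.02);f("spoutB",190,230,.02)
print(sensors.get_state()["position"])
```

```text
cam [0.47000454 0.15010052 0.37355017]
ring [0.4647 0.0731 0.008 ]
ball [0.4629 0.073  0.019 ]
dishR [ 0.4586 -0.0048  0.019 ]
dishT [0.4708 0.1521 0.019 ]
dishBack [0.5441 0.0727 0.019 ]
far [0.4672 0.1084 0.131 ]
near top [0.4621 0.0428 0.131 ]
near bot [0.4611 0.0298 0.105 ]
spoutA [0.3514 0.1017 0.02  ]
spoutB [0.3469 0.0645 0.02  ]
[0.46340269 0.07675929 0.40442432]
```

jog_arm([
  {"dx": -2, "dy": 0, "dz": 6, "ax": 0, "ay": 0, "az": 0, "grip": 0},
  {"dx": 0, "dy": 0, "dz": 12, "ax": 0, "ay": 0, "az": 0, "grip": 0},
  {"dx": 0, "dy": 0, "dz": 12, "ax": 0, "ay": 0, "az": 0, "grip": 0},
  {"dx": 0, "dy": 0, "dz": 12, "ax": 0, "ay": 0, "az": 0, "grip": 0},
  {"dx": 0, "dy": 0, "dz": 12, "ax": 0, "ay": 0, "az": 0, "grip": 0},
  {"dx": 0, "dy": 0, "dz": 12, "ax": 0, "ay": 0, "az": 0, "grip": 0},
  {"dx": 0, "dy": 0, "dz": 12, "ax": 0, "ay": 0, "az": 0, "grip": 0},
  {"dx": 0, "dy": 0, "dz": 12, "ax": 0, "ay": 0, "az": 0, "grip": 0},
  {"dx": 0, "dy": 0, "dz": 12, "ax": 0, "ay": 0, "az": 0, "grip": 0},
  {"dx": 0, "dy": 0, "dz": 12, "ax": 0, "ay": 0, "az": 0, "grip": 0},
  {"dx": 0, "dy": 0, "dz": 12, "ax": 0, "ay": 0, "az": 0, "grip": 0},
  {"dx": 0, "dy": 0, "dz": 8, "ax": 0, "ay": 0, "az": 0, "grip": 0},
  {"dx": 0, "dy": 0, "dz": 5, "ax": 0, "ay": 0, "az": 0, "grip": 0},
  {"dx": 0, "dy": 0, "dz": 2, "ax": 0, "ay": 0, "az": 0, "grip": 0.3},
  {"dx": 0, "dy": 0, "dz": 0, "ax": 0, "ay": 0, "az": 0, "grip": 0.5},
  {"dx": 0, "dy": 0, "dz": 0, "ax": 0, "ay": 0, "az": 0, "grip": 0.6},
  {"dx": 0, "dy": 0, "dz": 0, "ax": 0, "ay": 0, "az": 0, "grip": 0.65},
  {"dx": 0, "dy": 0, "dz": 0, "ax": 0, "ay": 0, "az": 0, "grip": 0.7},
], grip_force=25)

```text
clock: 4.63
position: [0.4638, 0.075, 0.2642]
ee_rot: [0.0, 0.735, 0.678, 0.0]
contact_force: [0.8, -0.5, 0.6]
width: 0.0265
gripper_force: 0.0
```

Run:
```python
from rig import imaging,sensors
import cv2
w=imaging.get_image("wrist");s=sensors.get_state();print(s["position"],s["width"],s["contact_force"]);cv2.imwrite("pics/w3.png",w["image"][:,:,::-1])
```

```text
[0.46376397 0.07496763 0.26414882] 0.0255433508508802 [ 0.25753345 -0.47282611  0.38143431]
```

View pics/w3.png

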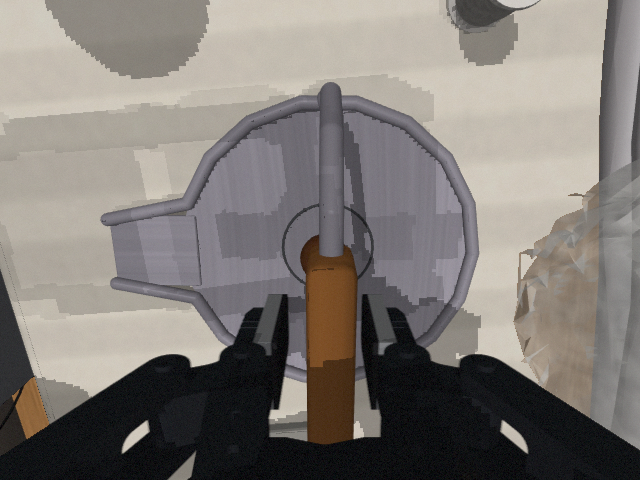

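The bar is centred at about column 331 and the fingers at about 325, so I need +1.7 mm along tool y. I also went about 8 mm too low, so I'll raise before closing.

jog_arm([
  {"dx": 0, "dy": 1, "dz": -4, "ax": 0, "ay": 0, "az": 0, "grip": 0.7},
  {"dx": 0, "dy": 0.7, "dz": -4, "ax": 0, "ay": 0, "az": 0, "grip": 0.7},
  {"dx": 0, "dy": 0, "dz": 0, "ax": 0, "ay": 0, "az": 0, "grip": 0.73},
  {"dx": 0, "dy": 0, "dz": 0, "ax": 0, "ay": 0, "az": 0, "grip": 0.75},
  {"dx": 0, "dy": 0, "dz": 0, "ax": 0, "ay": 0, "az": 0, "grip": 0.77},
  {"dx": 0, "dy": 0, "dz": 0, "ax": 0, "ay": 0, "az": 0, "grip": 0.79},
  {"dx": 0, "dy": 0, "dz": 0, "ax": 0, "ay": 0, "az": 0, "grip": 0.81},
  {"dx": 0, "dy": 0, "dz": 0, "ax": 0, "ay": 0, "az": 0, "grip": 0.83},
  {"dx": 0, "dy": 0, "dz": 0, "ax": 0, "ay": 0, "az": 0, "grip": 0.85},
  {"dx": 0, "dy": 0, "dz": 0, "ax": 0, "ay": 0, "az": 0, "grip": 0.87},
  {"dx": 0, "dy": 0, "dz": 0, "ax": 0, "ay": 0, "az": 0, "grip": 0.9},
  {"dx": 0, "dy": 0, "dz": 0, "ax": 0, "ay": 0, "az": 0, "grip": 1},
  {"dx": 0, "dy": 0, "dz": 0, "ax": 0, "ay": 0, "az": 0, "grip": 1},
], grip_force=25)

```text
clock: 5.77
position: [0.4653, 0.0748, 0.2716]
ee_rot: [0.0, 0.736, 0.678, -0.0]
contact_force: [0.5, 0.1, 1.0]
width: 0.0138
gripper_force: 25.7
```

jog_arm([
  {"dx": 0, "dy": 0, "dz": 0, "ax": 0, "ay": 0, "az": 0, "grip": 1},
  {"dx": 0, "dy": 0, "dz": 0, "ax": 0, "ay": 0, "az": 0, "grip": 1},
  {"dx": 0, "dy": 0, "dz": 0, "ax": 0, "ay": 0, "az": 0, "grip": 1},
], grip_force=70)

```text
clock: 6.02
position: [0.4653, 0.0748, 0.2717]
ee_rot: [0.0, 0.735, 0.678, 0.0]
contact_force: [0.3, -0.0, -0.4]
width: 0.0132
gripper_force: 68.5
```

jog_arm([
  {"dx": 0, "dy": 0, "dz": -1, "ax": 0, "ay": 0, "az": 0, "grip": 1},
  {"dx": 0, "dy": 0, "dz": -2, "ax": 0, "ay": 0, "az": 0, "grip": 1},
  {"dx": 0, "dy": 0, "dz": -3, "ax": 0, "ay": 0, "az": 0, "grip": 1},
  {"dx": 0, "dy": 0, "dz": -4, "ax": 0, "ay": 0, "az": 0, "grip": 1},
  {"dx": 0, "dy": 0, "dz": -5, "ax": 0, "ay": 0, "az": 0, "grip": 1},
  {"dx": 0, "dy": 0, "dz": -6, "ax": 0, "ay": 0, "az": 0, "grip": 1},
  {"dx": 0, "dy": 0, "dz": -6.5, "ax": 0, "ay": 0, "az": 0, "grip": 1},
  {"dx": 0, "dy": 0, "dz": -7, "ax": 0, "ay": 0, "az": 0, "grip": 1},
  {"dx": 0, "dy": 0, "dz": -7.5, "ax": 0, "ay": 0, "az": 0, "grip": 1},
  {"dx": 0, "dy": 0, "dz": -8, "ax": 0, "ay": 0, "az": 0, "grip": 1},
  {"dx": 0, "dy": 0, "dz": -8, "ax": 0, "ay": 0, "az": 0, "grip": 1},
  {"dx": 0, "dy": 0, "dz": -7.5, "ax": 0, "ay": 0, "az": 0, "grip": 1},
  {"dx": 0, "dy": 0, "dz": -7, "ax": 0, "ay": 0, "az": 0, "grip": 1},
  {"dx": 0, "dy": 0, "dz": -6.5, "ax": 0, "ay": 0, "az": 0, "grip": 1},
  {"dx": 0, "dy": 0, "dz": -6, "ax": 0, "ay": 0, "az": 0, "grip": 1},
  {"dx": 0, "dy": 0, "dz": -5, "ax": 0, "ay": 0, "az": 0, "grip": 1},
  {"dx": 0, "dy": 0, "dz": -4, "ax": 0, "ay": 0, "az": 0, "grip": 1},
  {"dx": 0, "dy": 0, "dz": -3, "ax": 0, "ay": 0, "az": 0, "grip": 1},
  {"dx": 0, "dy": 0, "dz": -2, "ax": 0, "ay": 0, "az": 0, "grip": 1},
  {"dx": 0, "dy": 0, "dz": -1, "ax": 0, "ay": 0, "az": 0, "grip": 1},
])

```text
clock: 7.68
position: [0.4653, 0.0748, 0.3718]
ee_rot: [0.0, 0.736, 0.677, -0.0]
contact_force: [-0.4, -0.0, -2.1]
width: 0.0132
gripper_force: 68.1
```

Run:
```python
from rig import imaging,sensors
import cv2,numpy as np
w=imaging.get_image("wrist");c=imaging.get_image("scene");s=sensors.get_state();print(s["position"],s["ee_rot"],s["width"],s["contact_force"])
im=np.hstack([cv2.resize(w["image"],(400,300)),cv2.resize(c["image"][170:410,150:470],(400,300))]);cv2.imwrite("pics/w4.png",im[:,:,::-1])
```

```text
[0.46526007 0.07479422 0.37162699] [-2.15069716e-05  7.35526028e-01  6.77496462e-01 -7.26865061e-05] 0.013134737323896454 [-0.64690453  0.25856588 -1.97948899]
```

View pics/w4.png

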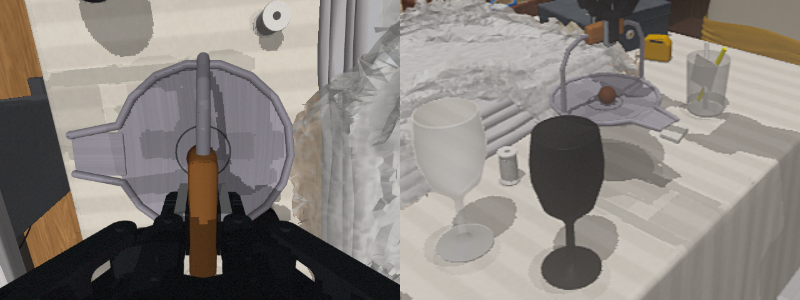

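The dish hangs level, the ball is inside its ring, and the path to the glass is clear. Next is a smooth quarter turn.

jog_arm([
  {"dx": 0, "dy": 0, "dz": 0, "ax": 0, "ay": 0, "az": 0.05, "grip": 1},
  {"dx": 0, "dy": 0, "dz": 0, "ax": 0, "ay": 0, "az": 0.1, "grip": 1},
  {"dx": 0, "dy": 0, "dz": 0, "ax": 0, "ay": 0, "az": 0.15, "grip": 1},
  {"dx": 0, "dy": 0, "dz": 0, "ax": 0, "ay": 0, "az": 0.2, "grip": 1},
  {"dx": 0, "dy": 0, "dz": 0, "ax": 0, "ay": 0, "az": 0.25, "grip": 1},
  {"dx": 0, "dy": 0, "dz": 0, "ax": 0, "ay": 0, "az": 0.3, "grip": 1},
  {"dx": 0, "dy": 0, "dz": 0, "ax": 0, "ay": 0, "az": 0.35, "grip": 1},
  {"dx": 0, "dy": 0, "dz": 0, "ax": 0, "ay": 0, "az": 0.4, "grip": 1},
  {"dx": 0, "dy": 0, "dz": 0, "ax": 0, "ay": 0, "az": 0.45, "grip": 1},
  {"dx": 0, "dy": 0, "dz": 0, "ax": 0, "ay": 0, "az": 0.48, "grip": 1},
  {"dx": 0, "dy": 0, "dz": 0, "ax": 0, "ay": 0, "az": 0.48, "grip": 1},
  {"dx": 0, "dy": 0, "dz": 0, "ax": 0, "ay": 0, "az": 0.48, "grip": 1},
  {"dx": 0, "dy": 0, "dz": 0, "ax": 0, "ay": 0, "az": 0.48, "grip": 1},
  {"dx": 0, "dy": 0, "dz": 0, "ax": 0, "ay": 0, "az": 0.48, "grip": 1},
  {"dx": 0, "dy": 0, "dz": 0, "ax": 0, "ay": 0, "az": 0.48, "grip": 1},
  {"dx": 0, "dy": 0, "dz": 0, "ax": 0, "ay": 0, "az": 0.48, "grip": 1},
  {"dx": 0, "dy": 0, "dz": 0, "ax": 0, "ay": 0, "az": 0.48, "grip": 1},
  {"dx": 0, "dy": 0, "dz": 0, "ax": 0, "ay": 0, "az": 0.48, "grip": 1},
  {"dx": 0, "dy": 0, "dz": 0, "ax": 0, "ay": 0, "az": 0.48, "grip": 1},
  {"dx": 0, "dy": 0, "dz": 0, "ax": 0, "ay": 0, "az": 0.48, "grip": 1},
])

```text
clock: 9.45
position: [0.4653, 0.0748, 0.3716]
ee_rot: [0.0, 0.94, 0.341, -0.0]
contact_force: [-0.9, 0.5, -2.0]
width: 0.0134
gripper_force: 68.1
```

jog_arm([
  {"dx": 0, "dy": 0, "dz": 0, "ax": 0, "ay": 0, "az": 0.48, "grip": 1},
  {"dx": 0, "dy": 0, "dz": 0, "ax": 0, "ay": 0, "az": 0.48, "grip": 1},
  {"dx": 0, "dy": 0, "dz": 0, "ax": 0, "ay": 0, "az": 0.48, "grip": 1},
  {"dx": 0, "dy": 0, "dz": 0, "ax": 0, "ay": 0, "az": 0.48, "grip": 1},
  {"dx": 0, "dy": 0, "dz": 0, "ax": 0, "ay": 0, "az": 0.48, "grip": 1},
  {"dx": 0, "dy": 0, "dz": 0, "ax": 0, "ay": 0, "az": 0.48, "grip": 1},
  {"dx": 0, "dy": 0, "dz": 0, "ax": 0, "ay": 0, "az": 0.48, "grip": 1},
  {"dx": 0, "dy": 0, "dz": 0, "ax": 0, "ay": 0, "az": 0.48, "grip": 1},
  {"dx": 0, "dy": 0, "dz": 0, "ax": 0, "ay": 0, "az": 0.48, "grip": 1},
  {"dx": 0, "dy": 0, "dz": 0, "ax": 0, "ay": 0, "az": 0.48, "grip": 1},
  {"dx": 0, "dy": 0, "dz": 0, "ax": 0, "ay": 0, "az": 0.48, "grip": 1},
  {"dx": 0, "dy": 0, "dz": 0, "ax": 0, "ay": 0, "az": 0.45, "grip": 1},
  {"dx": 0, "dy": 0, "dz": 0, "ax": 0, "ay": 0, "az": 0.4, "grip": 1},
  {"dx": 0, "dy": 0, "dz": 0, "ax": 0, "ay": 0, "az": 0.35, "grip": 1},
  {"dx": 0, "dy": 0, "dz": 0, "ax": 0, "ay": 0, "az": 0.3, "grip": 1},
  {"dx": 0, "dy": 0, "dz": 0, "ax": 0, "ay": 0, "az": 0.25, "grip": 1},
  {"dx": 0, "dy": 0, "dz": 0, "ax": 0, "ay": 0, "az": 0.2, "grip": 1},
  {"dx": 0, "dy": 0, "dz": 0, "ax": 0, "ay": 0, "az": 0.15, "grip": 1},
  {"dx": 0, "dy": 0, "dz": 0, "ax": 0, "ay": 0, "az": 0.1, "grip": 1},
  {"dx": 0, "dy": 0, "dz": 0, "ax": 0, "ay": 0, "az": 0.05, "grip": 1},
])

```text
clock: 11.12
position: [0.4653, 0.0748, 0.3716]
ee_rot: [0.0, 0.999, -0.045, -0.0]
contact_force: [-0.1, -0.1, -2.2]
width: 0.0132
gripper_force: 68.1
```

jog_arm([
  {"dx": 0, "dy": 0, "dz": 0, "ax": 0, "ay": 0, "az": 0, "grip": 1},
  {"dx": 0, "dy": 0, "dz": 0, "ax": 0, "ay": 0, "az": 0, "grip": 1},
  {"dx": 0, "dy": 0, "dz": 0, "ax": 0, "ay": 0, "az": 0, "grip": 1},
  {"dx": 0, "dy": 0, "dz": 0, "ax": 0, "ay": 0, "az": 0, "grip": 1},
  {"dx": 0, "dy": 0, "dz": 0, "ax": 0, "ay": 0, "az": 0, "grip": 1},
  {"dx": 0, "dy": 0, "dz": 0, "ax": 0, "ay": 0, "az": 0, "grip": 1},
  {"dx": 0, "dy": 0, "dz": 0, "ax": 0, "ay": 0, "az": 0, "grip": 1},
  {"dx": 0, "dy": 0, "dz": 0, "ax": 0, "ay": 0, "az": 0, "grip": 1},
])

```text
clock: 11.78
position: [0.4653, 0.0748, 0.3717]
ee_rot: [0.0, 0.999, -0.044, 0.0]
contact_force: [0.2, 0.4, -2.3]
width: 0.0128
gripper_force: 68.1
```

Run:
```python
from rig import imaging,sensors
import cv2,numpy as np
w=imaging.get_image("wrist");c=imaging.get_image("scene");s=sensors.get_state();q=s["ee_rot"];print(s["clock"],s["position"],q,np.degrees(2*np.arctan2(q[2],q[1])),s["width"],s["qpos"],np.abs(s["qd"]).max())
im=np.hstack([cv2.resize(w["image"],(400,300)),cv2.resize(c["image"][170:410,150:470],(400,300))]);cv2.imwrite("pics/w5.png",im[:,:,::-1])
```

```text
11.8833 [0.46526875 0.0747856  0.37166993] [ 5.65439781e-05  9.99024147e-01 -4.41673020e-02  2.53800914e-06] -5.062846976646035 0.013146281202841066 [ 1.16111607e-02  1.42219338e-01  1.76857364e+00 -1.20068209e-04
  1.23080092e+00  1.67081088e+00] 0.0011644823938835535
```

View pics/w5.png

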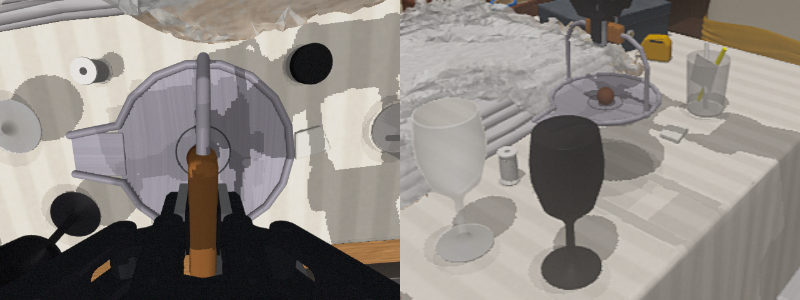

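After the turn, the ball is still inside the ring, nothing else has moved, and the spout points at 84.9° against 84.8° for the glass.

```bash
python3 -c "
from rig import manip
print(manip.sign_off())"
```

```text
the job is handed in; nothing more can be done
None
```

The job is handed in: I lifted the dish 10 cm by its grip and turned it about 90° so the spout points at the clear wine glass, and it is held level and still there with the ball inside its ring.

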